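# Put the garlic away and shut the keeper's tip-over lid

### The job

Put the garlic bulb into the open white box, then push the box's leaning wooden lid from behind, up past upright, and take your hand away so that it swings down by its own weight. The lid comes to rest a few millimetres proud on its tight rubber plug: press down on the middle of it with about 15 N, never more than 25 N, until it is fully home, keep that pressure on for about a second, then let go. Leave everything else on the worktop where it is.

Things in the scene. Friction and masses are not known exactly. Their poses are not given: they have to be found in the camera images.
- keeper: white square storage box, 170 x 170 mm outside, 90 mm high, walls and floor 5 mm thick, fixed to the worktop. Origin: centre of its underside, on the worktop. Its +x axis points from the middle to the hinged wall (which is on the robot's right, give or take 0.35 rad of yaw), +y lies along the hinge, +z is up.
- hinge (a point): middle of the hinge line: 91 mm from the box's middle along the box's +x, 92 mm above the worktop; the line is parallel to the box's y axis
- lid_swing (a joint): lid angle in rad: 0 lying level over the mouth, 1.57 upright, starts at about 1.9 to 2.1 (limit 2.1), leaning outwards away from the mouth. The hinge is stiff (0.10 N m friction) and damped: past upright the lid can still stay where it is put; it starts to swing down by itself only somewhere between 1.4 and 1.05 rad, depending on its weight (lid 0.35 to 0.55 kg), and then comes down in about a second. The lid must not be touched while it is between 0.75 and 0.15 rad.
- lid_top: square wooden lid board, 176 x 176 x 12 mm, with a small steel lift tab at the edge away from the hinge. Origin: centre of the board's underside; its +x axis points to the hinge edge, +y along the hinge, +z out of the top face, which is the back face (facing away from the mouth) while the lid stands open. The edge away from the hinge is 179 mm from the hinge line; the underside starts 4 mm, the top face 16 mm to the +z side of the hinge line.
- lid_middle (a point): centre of the lid board's top face (the place to press; on the back face while the lid is open). About 108 mm above the worktop when the lid lies down but is proud, 102 mm when home.
- lid_edge (a point): middle of the edge away from the hinge, on the top face, 88 mm from lid_middle
- lid_press (a joint): how far the lid is pressed in along two guide pins, in m, square to the board: 0 to 0.001 at the start (6 mm proud), 0.006 fully home (hard stop). Tight plug: moves only under more than about 7 N and stays where it is left. The lid's own weight does not press it in.
- garlic: loose garlic bulb, 54 mm wide, 55 mm high, 33 g, roughly round with a pointed top. Origin: centre of its underside. It stands on the worktop to the left of the box.
- mug: small white mug with a pattern, 58 x 84 x 49 mm, bystander at the back; origin centre of underside
- salt_mill: glass salt mill with grey cap, 44 mm wide, 90 mm high, loose bystander beyond the box; origin centre of underside
- teaspoon: steel teaspoon, 139 x 28 x 10 mm, lying loose on the hob; origin centre of underside
- peg: wooden clothes peg, 15 x 72 x 12 mm, lying loose at the left; origin centre of underside
- candle: tea light, 38 mm wide, 16 mm high, bystander at the left; origin centre of underside
There are look-alikes about, which are no part of the job. What is shaped like the garlic but purple or red is not meant.

How it is judged:
By the outcome, as a careful person would: the job done as asked, in the order asked, and still so for the second after the job is handed in, with the robot touching nothing.
It also fails if it takes over 72 s, if anything falls off the work surface, if the arm or the gripper's body presses on something with over 40 N, if the wrist force passes 120 N, or if a joint passes its speed limit or range.

### The arm

A 6-joint arm with a two-finger parallel gripper is mounted at the origin on a cart in front of the work surface, level with it; the furniture and walls round the work are solid. World frame = base frame: x ahead of the robot, y to its left, z up, the work surface at z = 0. Lengths are in m, angles in rad, forces in N, time in s.
With the tool pointing down it reaches from about 0.275 to 0.725 m from the base axis. Payload 5.6 kg.
Tool frame: the origin (TCP) lies midway between the tips of the shut fingers; the grasp point (between the pads) lies 19 mm behind it; z points along the fingers, y is the direction in which the jaws open and shut (so a half turn about z gives the same grasp; the last joint's range is limited). The gripper opens to 85 mm and grips with 20 to 120 N. Pads are 22 mm wide; open, the fingers measure 114 mm over their backs; the gripper's body (76 mm by 85 mm) begins 54 mm behind the grasp point. The pads swing forward as they close: fully open they stand 13 mm farther back than shut.
Start: joints at [1.547, 0.255, 0.108, 0, -1.424, -0.285], TCP at [0.167, 0.524, 0.21] pointing down, gripper open.
Joint ranges: [-2.95, 2.95], [-1.21, 1.97], [-1.09, 1.5], [-2.87, 1.71], [-2.94, -0.07], [-3.05, 3.05]. Speed limits (rad/s): [2.57, 2.57, 3.14, 3.14, 3.14, 3.14].

### API

Orientations are given as a unit quaternion [x, y, z, w].
In Python, from workcell import r gives the robot as it stands.
- The arm moves only by the tool move_arm, never from a script. Its argument "steps" is a list of rows, each a list of 4 numbers: the shift along the world's x, y, z in cm, then the turn about the world's z in degrees. A call has 1 to 12 rows; each row shifts and turns the commanded pose from where the row before left it; what a row does not reach is not made up. A row lasts 1/12 s, in which the tool goes at most 41.7 mm and 7.16 degrees, less where a joint would pass 70% of its speed; a pose out of reach is approached as far as the arm can. A call with a gripper value outside its range is refused whole. "jaw" is the gripper's target within -1 to 1 (shut at 1, half-way at 0, fully open at -1), set as the call begins (left out, the last holds). The fingers move at their own pace and stop on an object; "squeeze" is the grip in N (left out, the last holds). Time passes only in rows, so rows that do not move let the fingers close. It gives the time, the measured TCP pose, the force and the opening at its end, in the units of the state.
- r.read_state(): the state, without advancing time (a new reading comes with each control period).
- r.grab_frame(name): name is "scene" or "top" or "wrist"; returns a dict with "pixels" (384x512x3 uint8, blue, green, red), "range_z" (384x512 float32, m along the optical axis (not along the pixel's ray), 0 where there is no reading), "mtx" (3x3 intrinsics, pixels), "rvec" (rotation vector, rad) and "tvec" (3), from world to camera coordinates, as OpenCV has them; the wrist camera has in their place "tool_from_camera" (4x4, takes a point from camera to tool coordinates, whose origin is the TCP and whose axes are the flange's). Camera axes: x right, y down, z forward; pixel columns grow to the right and rows downward; lengths in m; the calibration is good to about 2 mm. A picture is of the moment at which its call begins: read the wrist's pose just before it.
- r.job_done(): hands the job in, once; it reports no verdict.
The state is a dict: "t": time; "joint_positions": joint angles; "dq": joint speeds; "tau": joint torques, N m; "eef_pos": TCP position; "tcp_rot": TCP orientation; "wrist_force": force on the tool from outside, world axes, zero at the start; "torque": the same for the moment, N m; "finger_gap": opening from 0.0 (shut) to 1.0 (fully open).
Only numpy, scipy, OpenCV 4.12 (cv2) and the standard library are available. Lean on these libraries where they do the work, as an engineer would, in place of code of your own. Each camera call takes 0.05 s, during which the arm holds its last target.

## Working session

There is one attempt and no reset: what is moved stays moved. The work goes in short steps, Python scripts to look and compute and a tool call to move; the robot and the scene stay as the last step left them, time stands still between calls to the robot, and variables do not carry over. Pictures are saved under pics/ and viewed, and the job is handed in when it is done.

Besides the shell and the picture viewer there is one more tool, called after ">>>" as name([rows], argument=value, ...), one row to a line, values as JSON. move_arm: Moves the arm, as the interface text tells. Its arguments: {"type":"object","properties":{"steps":{"type":"array","items":{"type":"array","items":{"type":"number"}}},"jaw":{"type":"number"},"squeeze":{"type":"number"}},"required":["steps"]}

```bash
mkdir -p pics
cat > h.py <<'E'
import numpy as np, cv2
from workcell import r
def cam(n):
    f=r.grab_frame(n)
    return f
def world(f,u,v,z=None):
    R=cv2.Rodrigues(np.array(f['rvec'],float))[0];t=np.array(f['tvec'],float).ravel()
    K=np.array(f['mtx']);d=np.linalg.inv(K)@np.array([u,v,1.])
    C=-R.T@t; dw=R.T@d
    if z is None: s=f['range_z'][int(round(v)),int(round(u))]
    else: s=(z-C[2])/dw[2]
    return C+s*dw
def cloud(f):
    R=cv2.Rodrigues(np.array(f['rvec'],float))[0];t=np.array(f['tvec'],float).ravel()
    K=np.array(f['mtx']);vv,uu=np.mgrid[0:384,0:512]
    d=np.stack([uu,vv,np.ones_like(uu)],-1)@np.linalg.inv(K).T
    P=d*f['range_z'][...,None]
    return (P-t)@R
E
python3 - <<'E'
from h import *
import pickle
for n in ('scene','top'):
    f=cam(n); pickle.dump(f,open(n+'.pkl','wb')); cv2.imwrite(f'pics/{n}0.png',cv2.resize(f['pixels'],(800,600)))
    print(n,-cv2.Rodrigues(np.array(f['rvec'],float))[0].T@np.array(f['tvec']).ravel())
s=r.read_state();print(s)
E
```

```text
scene [0.17351149 0.77463017 0.95198727]
top [0.4340922  0.06955892 1.30395225]
{'t': 0.1, 'joint_positions': array([ 1.54660167e+00,  2.55703345e-01,  1.07130199e-01, -4.10084575e-04,
       -1.42391823e+00, -2.84617966e-01]), 'dq': array([-0.00105721, -0.00136239,  0.00280415,  0.00104977,  0.00042954,
       -0.0001925 ]), 'tau': array([-2.71193072e-03, -3.87602806e+01,  2.38474184e+01,  5.37804678e+00,
       -3.77973280e-03, -2.69977960e-06]), 'eef_pos': array([0.16695886, 0.52353774, 0.20907845]), 'tcp_rot': array([ 9.88097994e-01, -1.53823261e-01, -9.10463656e-05,  8.66681799e-04]), 'wrist_force': array([ 0.12267557, -0.76798236,  0.22959524]), 'torque': array([-0.01016939,  0.01660738,  0.00525909]), 'finger_gap': 1.0023307745234875}
```

View pics/scene0.png

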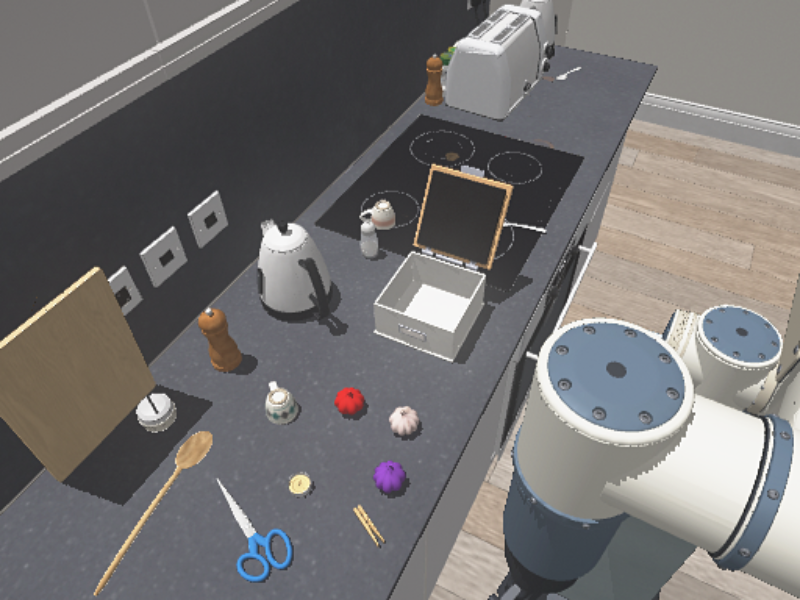

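View pics/top0.png

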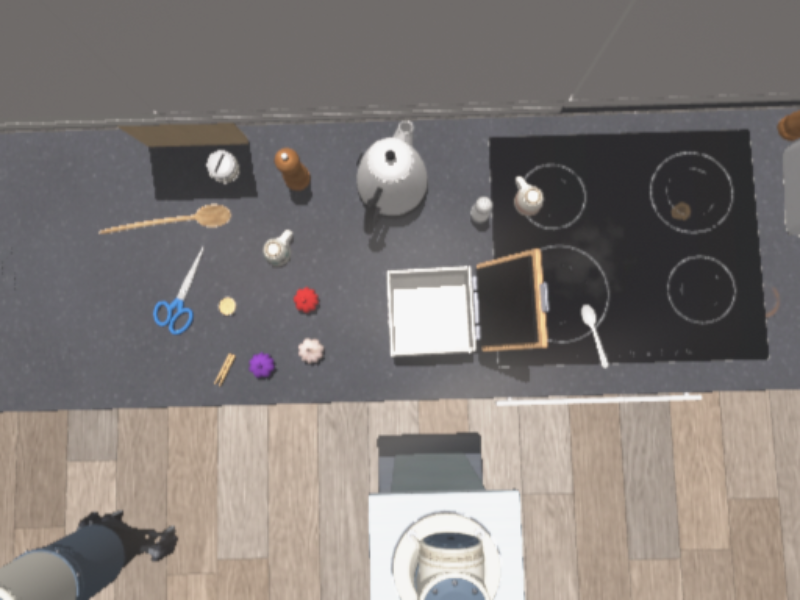

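The top view shows the robot at the bottom, with world x up and y left. Candidates for the garlic, as top-view pixels (800x600): whitish bulb (310,350), red bulb (306,300), purple bulb (262,366), mugs (277,250) and (528,200). I choose the whitish one. Next I crop it closely and measure it along with the box.

Run:
```python
from h import *
import pickle
T=pickle.load(open('top.pkl','rb'));S=pickle.load(open('scene.pkl','rb'))
c=cloud(T);cs=cloud(S)
a=cv2.resize(T['pixels'][195:255,160:240],(400,300),interpolation=cv2.INTER_NEAREST)
b=cv2.resize(S['pixels'][230:320,200:320],(400,300),interpolation=cv2.INTER_NEAREST)
cv2.imwrite('pics/crop.png',np.hstack([a,b]))
def blob(name,c,u0,u1,v0,v1,zmin=0.008):
    P=c[v0:v1,u0:u1].reshape(-1,3);m=P[:,2]>zmin;P=P[m]
    print(name,len(P),'med',np.median(P,0).round(4),'lo',P.min(0).round(4),'hi',P.max(0).round(4),'mid',((P.min(0)+P.max(0))/2).round(4))
k=.64
blob('garlic top',c,int(290*k),int(330*k),int(330*k),int(372*k))
blob('garlic sc',cs,int(384*k),int(424*k),int(400*k),int(442*k))
blob('red',c,int(285*k),int(328*k),int(282*k),int(320*k))
blob('purple',c,int(243*k),int(280*k),int(346*k),int(384*k))
blob('peg',c,int(208*k),int(240*k),int(348*k),int(390*k),.005)
blob('mill',c,int(466*k),int(496*k),int(190*k),int(226*k))
# box rim z 0.08..0.1
m=(c[...,2]>0.08)&(c[...,2]<0.094)
m[:, :int(380*k)]=0; m[:,int(482*k):]=0; m[:int(255*k)]=0;m[int(365*k):]=0
P=c[m]; print('rim',len(P),P[:,2].mean()); 
rect=cv2.minAreaRect(P[:,:2].astype(np.float32)); print(rect, cv2.boxPoints(rect))
# lid front face (dark) points
m2=(c[...,2]>0.1); m2[:, :int(474*k)]=0; m2[:,int(556*k):]=0; m2[:int(242*k)]=0;m2[int(356*k):]=0
P=c[m2];print('lid',len(P),P.min(0),P.max(0))
ctr=P.mean(0);U,s,V=np.linalg.svd(P-ctr);print(ctr,s/np.sqrt(len(P)),V)
np.save('lid.npy',P)
```

```text
garlic top 193 med [0.4586 0.2698 0.0364] lo [0.4329 0.2456 0.0226] hi [0.4825 0.2965 0.0589] mid [0.4577 0.271  0.0408]
garlic sc 272 med [0.4518 0.2804 0.034 ] lo [0.1735 0.2497 0.0106] hi [0.4809 0.7746 0.952 ] mid [0.3272 0.5121 0.4813]
red 195 med [0.5641 0.2774 0.0371] lo [0.4341 0.0696 0.0084] hi [0.5942 0.3041 1.304 ] mid [0.5141 0.1869 0.6562]
purple 205 med [0.4298 0.3721 0.0377] lo [0.4061 0.0696 0.0185] hi [0.4556 0.4023 1.304 ] mid [0.4309 0.2359 0.6612]
peg 117 med [0.4245 0.4578 0.01  ] lo [0.3817 0.0696 0.0051] hi [0.4642 0.4947 1.304 ] mid [0.423  0.2822 0.6545]
mill 184 med [ 0.7388 -0.0959  0.0682] lo [ 0.7239 -0.1332  0.0081] hi [ 0.7902 -0.0777  0.0941] mid [ 0.757  -0.1055  0.0511]
rim 365 0.08999229593273751
((0.5309457778930664, 0.012153372168540955), (0.170035719871521, 0.18010763823986053), 1.4765522480010986) [[ 0.44363567  0.09998656]
 [ 0.4482766  -0.08006126]
 [ 0.61825585 -0.07567982]
 [ 0.6136149   0.10436801]]
lid 2570 [ 0.4340922  -0.17980432  0.10024061] [0.6235451  0.06955892 1.30395225]
[ 0.53216583 -0.12712945  0.19669956] [0.09292987 0.04955126 0.03173922] [[ 8.74349747e-02  3.20254443e-04 -9.96170178e-01]
 [-9.95054477e-01  4.73443313e-02 -8.73218279e-02]
 [ 4.71350457e-02  9.98878577e-01  4.45822102e-03]]
```

View pics/crop.png

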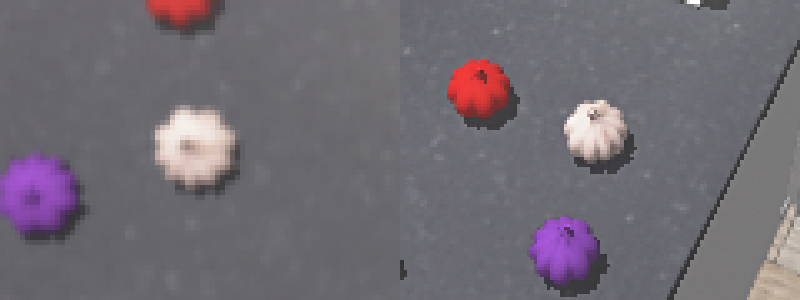

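Run:
```python
from h import *
import pickle
T=pickle.load(open('top.pkl','rb'));S=pickle.load(open('scene.pkl','rb'))
P=np.load('lid.npy');P=P[P[:,2]<0.5]
print(P.min(0),P.max(0))
for n,f,box in(('top',T,(474,556,242,356)),('sc',S,(410,515,160,270))):
    c=cloud(f);k=.64;u0,u1,v0,v1=[int(q*k) for q in box]
    Q=c[v0:v1,u0:u1].reshape(-1,3);px=f['pixels'][v0:v1,u0:u1].reshape(-1,3)
    m=(Q[:,2]>.11)&(Q[:,2]<.4)&(px.max(1)<70)
    Q=Q[m]; 
    for i in range(4):
        ct=np.median(Q,0) if i==0 else Q.mean(0);V=np.linalg.svd(Q-ct)[2][2]; d=abs((Q-ct)@V);Q=Q[d<max(.003,2*np.median(d))]
    V*=np.sign(V[1])
    print(n,len(Q),ct,V,'angle',np.arctan2(V[2],V[1]),'yawdir',np.arctan2(V[0],V[1]),Q.min(0),Q.max(0))
# rim fit of left edge and front/back edges
c=cloud(T);k=.64
m=(c[...,2]>0.086)&(c[...,2]<0.094)
Q=c[m];Q=Q[(Q[:,1]>-.068)&(Q[:,1]<.12)&(Q[:,0]>.42)&(Q[:,0]<.64)]
r_=cv2.minAreaRect(Q[:,:2].astype(np.float32));print(r_,cv2.boxPoints(r_))
for s in(-1,1):
    W=Q[(s*(Q[:,0]-.531)>.077)&(Q[:,1]<.09)];print('edge',np.polyfit(W[:,1],W[:,0],1), len(W))
W=Q[(Q[:,1]>.094)];print('left',np.polyfit(W[:,0],W[:,1],1),W[:,1].min(),W[:,1].max())
```

```text
[ 0.44637276 -0.17980432  0.10024061] [ 0.6235451  -0.06858423  0.25933288]
top 1643 [ 0.53192918 -0.12045254  0.18277803] [-0.02200587  0.85994372  0.50991425] angle 0.5352286872483333 yawdir -0.02558431008011526 [ 0.45786515 -0.1590983   0.11042831] [ 0.60763405 -0.07792188  0.24406774]
sc 1808 [ 0.53009009 -0.11672113  0.17637346] [-0.02318668  0.8606277   0.50870654] angle 0.5338406511037286 yawdir -0.026935070327796257 [ 0.45379197 -0.15804777  0.11017404] [ 0.60984264 -0.07384167  0.24200897]
((0.5308377146720886, 0.017410606145858765), (0.16999706625938416, 0.16965702176094055), 1.4119231700897217) [[ 0.44377476  0.10011898]
 [ 0.4479552  -0.06948653]
 [ 0.61790067 -0.06529777]
 [ 0.61372024  0.10430774]]
edge [-0.0263118   0.44868493] 74
edge [-0.02054036  0.61316034] 78
left [0.0234855  0.08710225] 0.09513030409887441 0.10293257303627554
```

Garlic is at about (0.458, 0.271). Box centre is at (0.531, 0.017) with +x pointing at (0.025, -1.0). Hinge is at (0.533, -0.074) and the lid stands at about 2.10 rad. The rim reads 90 mm high and 170 mm square, and the garlic 50 mm wide and 59 mm high, so all of it agrees with the sizes given. Moving above the garlic.

>>> move_arm([
  [2.4, -2.1, -0.8, 0],
  [2.4, -2.1, -0.8, 0],
  [2.4, -2.1, -0.8, 0],
  [2.4, -2.1, -0.8, 0],
  [2.4, -2.1, -0.8, 0],
  [2.4, -2.1, -0.8, 0],
  [2.4, -2.1, -0.8, 0],
  [2.4, -2.1, -0.8, 0],
  [2.4, -2.1, -0.8, 0],
  [2.4, -2.1, -0.8, 0],
  [2.4, -2.1, -0.8, 0],
  [2.4, -2.1, -0.8, 0],
], jaw=-1)

```text
t: 1.1
eef_pos: [0.4558, 0.2706, 0.1132]
tcp_rot: [0.988, -0.154, -0.0, 0.0]
wrist_force: [-0.0, -0.2, -1.3]
finger_gap: 1.007
```

>>> move_arm([
  [0, 0, 0, 0],
  [0, 0, 0, 0],
  [0, 0, 0, 0],
])

```text
t: 1.35
eef_pos: [0.455, 0.2719, 0.1136]
tcp_rot: [0.988, -0.154, -0.0, 0.0]
wrist_force: [-0.8, 1.0, 0.1]
finger_gap: 1.0
```

Now a wrist-camera check of the centring before descending.

```bash
cat >> h.py <<'E'
from scipy.spatial.transform import Rotation as Ro
def wcloud():
    s=r.read_state();f=r.grab_frame('wrist')
    K=np.array(f['mtx']);vv,uu=np.mgrid[0:384,0:512]
    P=(np.stack([uu,vv,np.ones_like(uu)],-1)@np.linalg.inv(K).T)*f['range_z'][...,None]
    M=np.array(f['tool_from_camera']);P=P@M[:3,:3].T+M[:3,3]
    return f,P@Ro.from_quat(s['tcp_rot']).as_matrix().T+s['eef_pos'],s
E
python3 - <<'E'
from h import *
f,c,s=wcloud();cv2.imwrite('pics/w1.png',f['pixels'])
b=f['pixels'].astype(int);ok=f['range_z']>0
m=ok&(c[...,2]>.01)&(c[...,2]<.065)&(abs(c[...,0]-.458)<.04)&(abs(c[...,1]-.271)<.04)&(b.min(-1)>90)
P=c[m];print(len(P),np.percentile(P,2,0),np.percentile(P,98,0),(np.percentile(P,2,0)+np.percentile(P,98,0))/2)
E
```

```text
2875 [0.43725023 0.24916853 0.02367334] [0.48122682 0.29517899 0.04939899] [0.45923853 0.27217376 0.03653617]
```

View pics/w1.png

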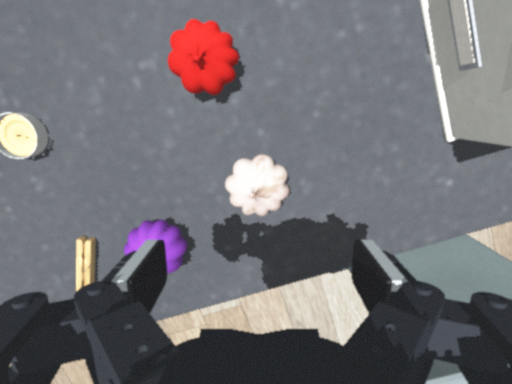

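The wrist view shows the white garlic at (257,185), centred between the jaws, with purple and red clear of the fingers. Descending.

>>> move_arm([
  [0.4, 0, -2, 0],
  [0, 0, -2, 0],
  [0, 0, -2, 0],
  [0, 0, -2, 0],
  [0, 0, -1.5, 0],
  [0, 0, -1.0, 0],
  [0, 0, -0.3, 0],
  [0, 0, 0, 0],
  [0, 0, 0, 0],
])

```text
t: 2.15
eef_pos: [0.4595, 0.2728, 0.0068]
tcp_rot: [0.988, -0.153, 0.001, -0.001]
wrist_force: [-0.6, 0.0, -0.1]
finger_gap: 0.999
```

>>> move_arm([
  [0, 0, 0, 0],
  [0, 0, 0, 0],
  [0, 0, 0, 0],
  [0, 0, 0, 0],
  [0, 0, 0, 0],
  [0, 0, 0, 0],
  [0, 0, 0, 0],
  [0, 0, 0, 0],
], jaw=1, squeeze=25)

```text
t: 2.82
eef_pos: [0.4597, 0.2723, 0.0071]
tcp_rot: [0.988, -0.154, 0.001, -0.001]
wrist_force: [-1.6, -0.1, 5.6]
finger_gap: 0.49
```

>>> move_arm([
  [0, 0, 0, 0],
  [0, 0, 0, 0],
  [0, 0, 1, 0],
  [0, 0, 2, 0],
  [0, 0, 3, 0],
  [0, 0, 3, 0],
  [0, 0, 3, 0],
  [0, 0, 3, 0],
  [0, 0, 0, 0],
  [0, 0, 0, 0],
])

```text
t: 3.65
eef_pos: [0.46, 0.2727, 0.1585]
tcp_rot: [0.988, -0.154, 0.001, -0.002]
wrist_force: [-0.1, -0.3, -0.7]
finger_gap: -0.002
```

Run:
```python
from h import *
f,c,s=wcloud();g=cam('scene');cv2.imwrite('pics/w2.png',np.hstack([cv2.resize(f['pixels'],(400,300)),cv2.resize(g['pixels'],(400,300))]))
print(s['finger_gap'],s['eef_pos'])
```

```text
-0.001780362557405766 [0.45996668 0.27273143 0.15849088]
```

View pics/w2.png

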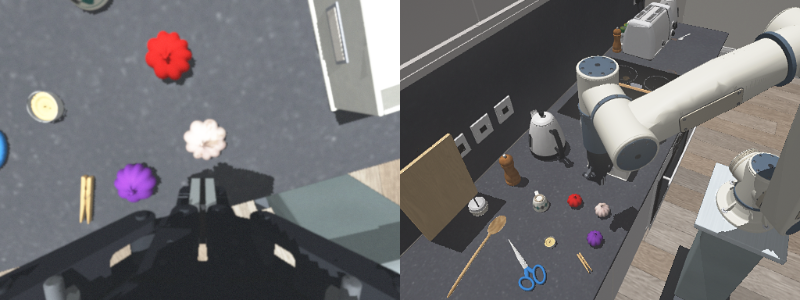

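The garlic slipped out and the fingers shut empty. It still stands upright near its old place, at (205,138) in the left picture. Re-measuring it.

Run:
```python
from h import *
f,c,s=wcloud()
b=f['pixels'].astype(int);ok=f['range_z']>0
m=ok&(c[...,2]>.008)&(c[...,2]<.065)&(abs(c[...,0]-.46)<.07)&(abs(c[...,1]-.271)<.05)&(b.min(-1)>110)
m=m&(np.arange(384)[:,None]<215)
P=c[m];print(len(P),np.percentile(P,2,0),np.percentile(P,98,0),(np.percentile(P,2,0)+np.percentile(P,98,0))/2, np.median(P,0))
for z in range(10,60,5):
    Q=P[abs(P[:,2]-z/1000)<.003]
    if len(Q): print(z,len(Q),Q.min(0)[:2].round(3),Q.max(0)[:2].round(3))
cv2.imwrite('pics/c2.png',cv2.resize(f['pixels'][130:220,200:320],(800,600)))
T=cam('top');ct=cloud(T);bt=T['pixels'].astype(int)
m=(ct[...,2]>.008)&(ct[...,2]<.065)&(abs(ct[...,0]-.47)<.06)&(abs(ct[...,1]-.271)<.05)&(bt.min(-1)>110)
P=ct[m];print(len(P), P.min(0) if len(P) else 0,P.max(0) if len(P) else 0)
```

```text
2151 [0.43729994 0.24733154 0.02359603] [0.48144638 0.29336146 0.04921319] [0.45937316 0.2703465  0.03640461] [0.46182048 0.26969212 0.03649625]
15 3 [0.468 0.251] [0.481 0.269]
20 31 [0.445 0.246] [0.484 0.296]
25 179 [0.433 0.243] [0.484 0.298]
30 459 [0.433 0.244] [0.483 0.296]
35 770 [0.435 0.247] [0.481 0.294]
40 759 [0.44  0.253] [0.476 0.287]
45 272 [0.447 0.26 ] [0.469 0.281]
50 56 [0.454 0.267] [0.463 0.275]
55 27 [0.458 0.271] [0.462 0.276]
52 [0.4617154  0.2425305  0.02466463] [0.48267053 0.27926161 0.0464399 ]
```

View pics/c2.png

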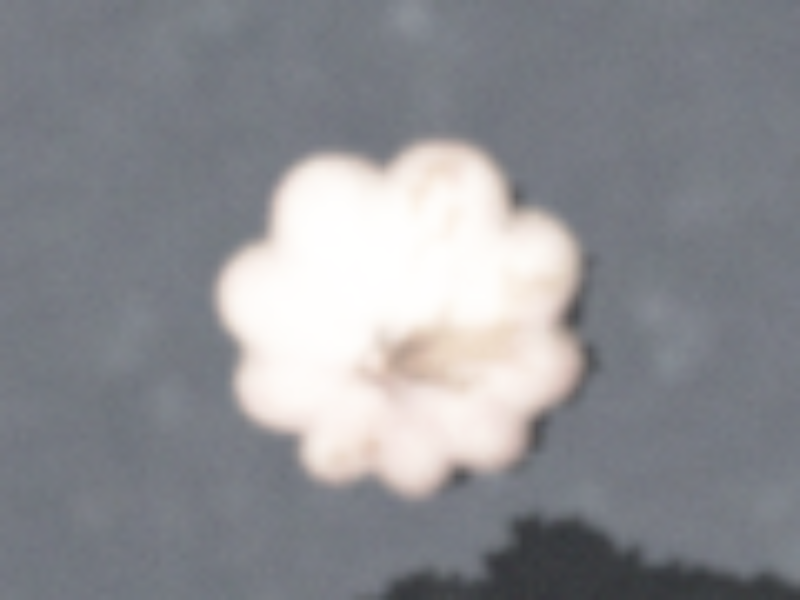

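Garlic is still at (0.459, 0.271), and it is widest at a height of about 25 mm. I gripped too high, so I go about 7 mm lower.

>>> move_arm([
  [0, -0.1, 0, 0],
  [0, 0, 0, 0],
  [0, 0, 0, 0],
  [0, 0, -1, 0],
  [0, 0, -3, 0],
  [0, 0, -3, 0],
  [0, 0, -3, 0],
  [0, 0, -3, 0],
  [0, 0, -2, 0],
  [0, 0, -0.7, 0],
  [0, 0, 0, 0],
  [0, 0, 0, 0],
], jaw=-1)

```text
t: 4.85
eef_pos: [0.4596, 0.2712, -0.0006]
tcp_rot: [0.988, -0.154, 0.0, -0.0]
wrist_force: [-0.0, 0.5, 1.2]
finger_gap: 1.0
```

>>> move_arm([
  [0, 0, 0, 0],
  [0, 0, 0, 0],
  [0, 0, 0, 0],
  [0, 0, 0, 0],
  [0, 0, 0, 0],
  [0, 0, 0, 0],
], jaw=1, squeeze=25)

```text
t: 5.35
eef_pos: [0.4598, 0.2714, 0.0006]
tcp_rot: [0.988, -0.154, 0.001, -0.001]
wrist_force: [-2.9, -1.6, 7.3]
finger_gap: 0.576
```

>>> move_arm([
  [0, 0, 0, 0],
  [0, 0, 0, 0],
  [0, 0, 0, 0],
])

```text
t: 5.6
eef_pos: [0.4598, 0.2714, 0.0006]
tcp_rot: [0.988, -0.154, 0.001, -0.001]
wrist_force: [-2.2, -1.3, 7.2]
finger_gap: 0.575
```

>>> move_arm([
  [0, 0, 0.3, 0],
  [0, 0, 0.5, 0],
  [0, 0, 1, 0],
  [0, 0, 1.5, 0],
  [0, 0, 2, 0],
  [0, 0, 2, 0],
  [0, 0, 2, 0],
  [0, 0, 2, 0],
  [0, 0, 2, 0],
  [0, 0, 2, 0],
  [0, 0, 0, 0],
])

```text
t: 6.52
eef_pos: [0.4613, 0.2723, 0.1574]
tcp_rot: [0.988, -0.154, 0.003, -0.003]
wrist_force: [0.7, 0.2, -0.1]
finger_gap: 0.578
```

Run:
```python
from h import *
f,c,s=wcloud();g=cam('scene');cv2.imwrite('pics/w3.png',np.hstack([cv2.resize(f['pixels'],(400,300)),cv2.resize(g['pixels'],(400,300))]))
print(s['finger_gap'],s['eef_pos'],s['wrist_force'])
```

```text
0.5779123386378995 [0.46134791 0.27225333 0.15741525] [ 0.72999997  0.18918149 -0.07635198]
```

View pics/w3.png

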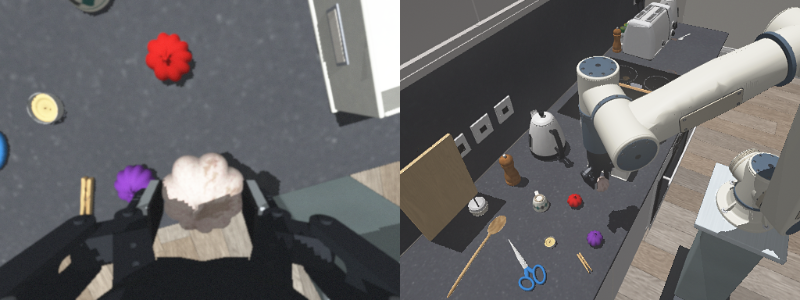

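The garlic is held between the pads at (203,190). Carrying it over the box.

>>> move_arm([
  [0.8, -2.5, 0, 0],
  [0.9, -3, 0, 0],
  [0.9, -3, 0, 0],
  [0.9, -3, 0, 0],
  [0.9, -3, 0, 0],
  [0.9, -3, 0, 0],
  [0.9, -3, 0, 0],
  [0.8, -2.5, 0, 0],
  [0, -1.5, 0, 0],
  [0, 0, 0, 0],
  [0, 0, 0, 0],
])

```text
t: 7.53
eef_pos: [0.5286, 0.0253, 0.1512]
tcp_rot: [0.988, -0.155, -0.001, 0.0]
wrist_force: [-0.0, 0.2, -1.3]
finger_gap: 0.577
```

>>> move_arm([
  [0, 0, -2, 0],
  [0, 0, -2, 0],
  [0, 0, -2, 0],
  [0, 0, -2, 0],
  [0, 0, -2, 0],
  [0, 0, -2, 0],
  [0, 0, -1.3, 0],
  [0, 0, 0, 0],
  [0, 0, 0, 0],
])

```text
t: 8.28
eef_pos: [0.5285, 0.0265, 0.0185]
tcp_rot: [0.988, -0.153, -0.001, 0.0]
wrist_force: [-0.0, 0.2, 0.0]
finger_gap: 0.573
```

>>> move_arm([
  [0, 0, -0.6, 0],
  [0, 0, -0.3, 0],
  [0, 0, 0, 0],
])

```text
t: 8.53
eef_pos: [0.529, 0.0262, 0.0098]
tcp_rot: [0.988, -0.154, 0.0, -0.0]
wrist_force: [-0.4, -0.3, 0.1]
finger_gap: 0.575
```

>>> move_arm([
  [0, 0, 0, 0],
  [0, 0, 0, 0],
  [0, 0, 0, 0],
  [0, 0, 0, 0],
  [0, 0, 0, 0],
], jaw=-1)

```text
t: 8.95
eef_pos: [0.5293, 0.026, 0.0101]
tcp_rot: [0.988, -0.154, 0.0, -0.0]
wrist_force: [0.3, 0.4, -0.1]
finger_gap: 1.002
```

>>> move_arm([
  [0, 0, 1, 0],
  [0, 0, 2.5, 0],
  [0, 0, 3, 0],
  [0, 0, 4, 0],
  [0, 0, 4, 0],
  [0, 0, 4, 0],
  [0, 0, 4, 0],
  [0, 0, 4, 0],
  [0, 0, 4, 0],
])

```text
t: 9.7
eef_pos: [0.5283, 0.0256, 0.3181]
tcp_rot: [0.988, -0.154, 0.001, -0.0]
wrist_force: [2.0, 1.0, 1.3]
finger_gap: 0.996
```

Run:
```python
from h import *
f,c,s=wcloud();g=cam('top');cv2.imwrite('pics/w4.png',np.hstack([cv2.resize(f['pixels'],(400,300)),cv2.resize(g['pixels'],(400,300))]))
print(s)
```

```text
{'t': 9.7, 'joint_positions': array([ 3.44798846e-01,  2.06729881e-01,  3.16208669e-01,  2.09003831e-04,
       -1.67884862e+00,  9.17201550e-01]), 'dq': array([ 1.01201783e-03,  6.88912820e-02,  1.27642397e+00, -2.62621499e-04,
       -1.21167548e+00,  9.19337904e-04]), 'tau': array([-3.68649038e-01, -3.81957436e+01,  2.08686733e+01,  5.35039946e+00,
        1.41536180e+00,  3.62408855e-05]), 'eef_pos': array([0.52826744, 0.02558441, 0.3181369 ]), 'tcp_rot': array([ 9.88102293e-01, -1.53796423e-01,  6.75941168e-04, -2.50239954e-04]), 'wrist_force': array([1.99012583, 0.990328  , 1.25143614]), 'torque': array([ 0.08723013, -0.24305938,  0.00964474]), 'finger_gap': 0.996175092375156}
```

View pics/w4.png

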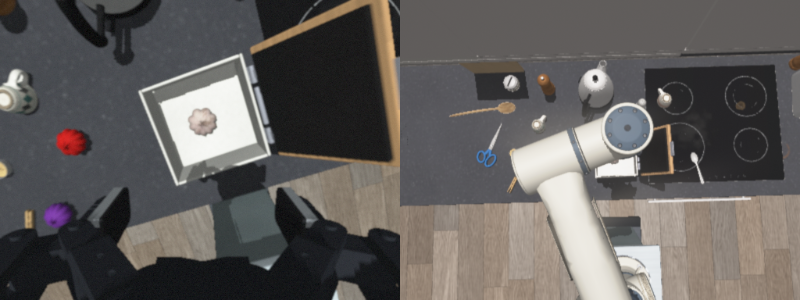

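The garlic lies inside the box, at (203,122) in the wrist view. Next I shut the jaw, rise, turn so the finger flat faces the lid, and go behind it. I stay off the middle so as to miss the tab.

>>> move_arm([
  [0, 0, 1.5, -6],
  [0, -2, 0.5, -6],
  [-0.5, -2.5, 0.2, -6],
  [-0.5, -2.5, 0, -6],
  [-0.5, -2.5, 0, -6],
  [-0.5, -2.5, 0, -6],
  [-0.5, -2.5, 0, -6],
  [-0.5, -2.5, 0, -6],
  [-0.5, -2.5, 0, -6],
  [-0.5, -2.5, 0, -6],
  [-0.5, -2.5, 0, -6],
  [-0.3, -0.8, 0, -6],
], jaw=1)

```text
t: 10.8
eef_pos: [0.48, -0.2296, 0.3375]
tcp_rot: [-0.706, 0.708, -0.0, -0.0]
wrist_force: [0.3, 0.5, -0.3]
finger_gap: 0.003
```

>>> move_arm([
  [0, 0, 0, 0],
  [0, 0, 0, 0],
  [0, 0, 0, 0],
])

```text
t: 11.05
eef_pos: [0.4811, -0.2266, 0.3373]
tcp_rot: [0.71, -0.704, 0.0, -0.0]
wrist_force: [0.4, 0.4, 0.1]
finger_gap: -0.002
```

Run:
```python
from h import *
s=r.read_state();g=cam('scene');f=cam('wrist');print(s['joint_positions'],np.array(f['tool_from_camera']).round(3))
cv2.imwrite('pics/w5.png',np.hstack([cv2.resize(f['pixels'],(400,300)),cv2.resize(g['pixels'],(400,300))]))
print(Ro.from_quat(s['tcp_rot']).as_matrix().round(3))
```

```text
[-1.45632022e-01  2.18912602e-01  3.80198080e-01 -1.57638958e-04
 -1.73152851e+00  1.53620503e-01] [[-0.    -0.965 -0.263  0.067]
 [ 1.    -0.    -0.     0.   ]
 [ 0.    -0.263  0.965 -0.164]
 [ 0.     0.     0.     1.   ]]
[[ 0.008 -1.     0.001]
 [-1.    -0.008  0.   ]
 [-0.    -0.001 -1.   ]]
```

View pics/w5.png

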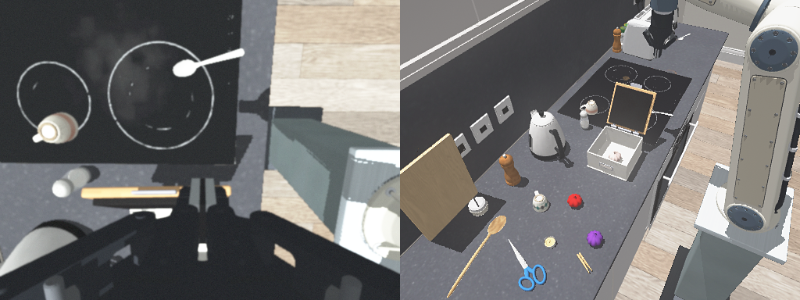

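I am behind the lid and the camera faces away from it. Lowering to z≈0.226.

>>> move_arm([
  [0, 0, -2, 0],
  [0, 0, -2, 0],
  [0, 0, -2, 0],
  [0, 0, -2, 0],
  [0, 0, -2, 0],
  [0, 0, -1.1, 0],
  [0, 0, 0, 0],
  [0, 0, 0, 0],
])

```text
t: 11.82
eef_pos: [0.4811, -0.2266, 0.226]
tcp_rot: [0.71, -0.705, -0.0, 0.0]
wrist_force: [-0.3, 0.4, 0.6]
finger_gap: -0.0
```

>>> move_arm([
  [0, 1, 0, 0],
  [0, 1, 0, 0],
  [0, 1, 0, 0],
  [0, 0.7, 0, 0],
  [0, 0.7, 0, 0],
  [0, 0.7, 0, 0],
  [0, 0, 0, 0],
])

```text
t: 12.4
eef_pos: [0.4812, -0.1747, 0.2261]
tcp_rot: [0.709, -0.705, 0.0, -0.0]
wrist_force: [-0.4, 0.9, -0.1]
finger_gap: -0.002
```

Run:
```python
from h import *
s=r.read_state();g=cam('scene');T=cam('top');print(s['eef_pos'],s['wrist_force'])
cv2.imwrite('pics/w6.png',np.hstack([cv2.resize(T['pixels'],(400,300)),g['pixels'][80:230,220:420].repeat(2,0).repeat(2,1)]))
```

```text
[ 0.48124859 -0.17473686  0.22613658] [-0.38407802  0.94578407 -0.11544798]
```

View pics/w6.png

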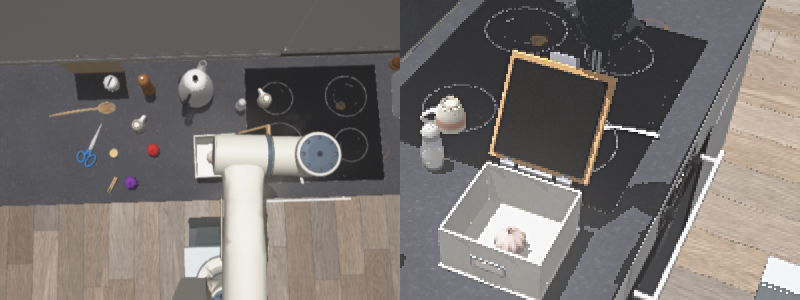

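```bash
cat >> h.py <<'E'
def lid(f=None):
    f=f or cam('scene');c=cloud(f);px=f['pixels']
    m=(c[...,2]>.1)&(c[...,2]<.32)&(c[...,0]>.46)&(c[...,0]<.6)&(c[...,1]<.12)&(c[...,1]>-.19)&(px.max(-1)<75)
    Q=c[m]
    if len(Q)<50: return len(Q),None
    # angle from hinge of each point, underside offset 4mm neglected -> plane fit
    for i in range(5):
        ct=np.median(Q,0);V=np.linalg.svd(Q-Q.mean(0))[2][2];d=abs((Q-ct)@V);Q=Q[d<max(.003,2*np.median(d))]
    V=V*np.sign(V[1]);return len(Q),np.pi/2+np.arctan2(V[2],V[1])
E
python3 -c "
from h import *
print(lid(),r.read_state()['wrist_force'])"
```

```text
(1501, np.float64(2.0917150120131027)) [-0.60169332  0.55163322  0.81092744]
```

>>> move_arm([
  [0, 1, 0.1, 0],
  [0, 1, 0.1, 0],
  [0, 1, 0.1, 0],
  [0, 1, 0.1, 0],
  [0, 0, 0, 0],
])

```text
t: 12.97
eef_pos: [0.4813, -0.1342, 0.2303]
tcp_rot: [0.71, -0.705, 0.0, -0.0]
wrist_force: [0.2, -1.0, -0.2]
finger_gap: 0.001
```

```bash
python3 -c "
from h import *
print(lid(),r.read_state()['wrist_force'])"
```

```text
(1510, np.float64(2.094884422019571)) [-0.83420293 -0.4332107   1.10809834]
```

Run:
```python
from h import *
s=r.read_state();f=cam('wrist');g=cam('scene');T=cam('top');print(s['eef_pos'],s['wrist_force'])
c=cloud(g)
cv2.imwrite('pics/w7.png',np.hstack([cv2.resize(f['pixels'],(400,300)),cv2.resize(g['pixels'][80:200,240:400],(400,300),interpolation=0)]))
```

```text
[ 0.48129215 -0.13485342  0.23020151] [-0.83420293 -0.4332107   1.10809834]
```

View pics/w7.png

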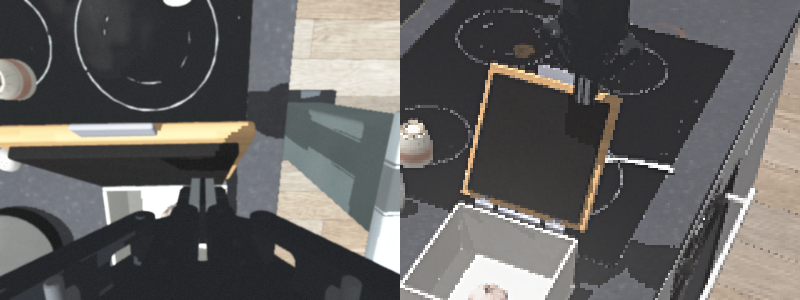

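Run:
```python
from h import *
f,c,s=wcloud();px=f['pixels'].astype(int)
P=s['eef_pos']
m=(f['range_z']>0)&(abs(c[...,0]-P[0])<.03)&(abs(c[...,1]-P[1])<.03)&(c[...,2]>.15)
Q=c[m];print('near tool',len(Q),Q[:,2].min() if len(Q) else 0)
for u,v in((258,228),(258,235),(258,250),(258,270),(230,160),(230,170),(290,158),(150,165),(150,158)):
    print(u,v,c[v,u].round(4),px[v,u])
g=cam('scene');cs=cloud(g)
m=(abs(cs[...,0]-P[0])<.025)&(abs(cs[...,1]-P[1])<.03)&(cs[...,2]>.2)&(cs[...,2]<.4)
Q=cs[m];print('scene tool',len(Q));print(Q[np.argsort(Q[:,2])][:12].round(4))
m=(cs[...,1]<-.13)&(cs[...,1]>-.2)&(cs[...,2]>.2)&(cs[...,2]<.3)&(g['pixels'][...,2]>150)&(cs[...,0]>.43)&(cs[...,0]<.63)
Q=cs[m];print('frame',Q[np.argsort(-Q[:,2])][:6].round(4))
```

```text
near tool 29086 0.15678547912172364
258 228 [ 0.4815 -0.1103  0.164 ] [43 40 43]
258 235 [ 0.4813 -0.1476  0.2652] [40 35 34]
258 250 [ 0.4813 -0.1473  0.2798] [41 34 36]
258 270 [ 0.4812 -0.1435  0.289 ] [43 41 40]
230 160 [ 0.4958 -0.1769  0.2382] [130 179 219]
230 170 [ 0.4954 -0.1727  0.243 ] [193 245 254]
290 158 [ 0.4652 -0.1779  0.2369] [109 145 175]
150 165 [ 0.5301 -0.1775  0.2564] [249 244 242]
150 158 [ 0.6181 -0.1406  0.0063] [45 44 45]
scene tool 704
[[ 0.4997 -0.1333  0.2001]
 [ 0.4707 -0.1359  0.2008]
 [ 0.4808 -0.1361  0.2009]
 [ 0.4835 -0.1347  0.201 ]
 [ 0.4714 -0.1296  0.2011]
 [ 0.4659 -0.1322  0.2012]
 [ 0.4908 -0.136   0.2013]
 [ 0.476  -0.1324  0.2013]
 [ 0.4649 -0.138   0.2014]
 [ 0.4935 -0.1343  0.2016]
 [ 0.4962 -0.1327  0.2017]
 [ 0.4675 -0.136   0.2018]]
frame [[ 0.5324 -0.1757  0.2564]
 [ 0.5381 -0.1735  0.2559]
 [ 0.5333 -0.1701  0.2558]
 [ 0.546  -0.176   0.2557]
 [ 0.5496 -0.169   0.2551]
 [ 0.5419 -0.1669  0.2551]]
```

Run:
```python
from h import *
g=cam('scene');cs=cloud(g);f,c,s=wcloud()
P=s['eef_pos'];print(P)
# points in front of lid plane (underside) by >6mm near tool
n=np.array([-.0225,.860,.5095]);p0=np.array([.5319,-.1204,.1828])
for nm,C in(('scene',cs),('wrist',c)):
    d=(C-p0)@n
    m=(d>.008)&(abs(C[...,0]-P[0])<.02)&(abs(C[...,1]-P[1])<.025)&(C[...,2]<.4)&(C[...,2]>.15)
    Q=C[m];Q=Q[np.argsort(Q[:,2])];print(nm,len(Q));print(Q[:8].round(4)); print(Q[::max(1,len(Q)//8)].round(4))
cv2.imwrite('pics/w8.png',np.hstack([cv2.resize(f['pixels'][200:320,180:340],(400,300)),cv2.resize(g['pixels'][90:150,290:370],(400,300),interpolation=0)]))
```

```text
[ 0.48107417 -0.13623488  0.22977641]
scene 389
[[ 0.4792 -0.1287  0.252 ]
 [ 0.4728 -0.1283  0.2545]
 [ 0.4744 -0.1319  0.2552]
 [ 0.485  -0.1265  0.2552]
 [ 0.4749 -0.1251  0.2558]
 [ 0.4813 -0.1247  0.2576]
 [ 0.4756 -0.1262  0.2585]
 [ 0.47   -0.1281  0.2592]]
[[ 0.4792 -0.1287  0.252 ]
 [ 0.4809 -0.128   0.2736]
 [ 0.4726 -0.1264  0.2914]
 [ 0.4621 -0.1279  0.3042]
 [ 0.4644 -0.1297  0.3194]
 [ 0.4858 -0.119   0.3326]
 [ 0.4894 -0.1174  0.3456]
 [ 0.4897 -0.1158  0.3561]
 [ 0.4731 -0.1242  0.3657]]
wrist 19238
[[ 0.4856 -0.1468  0.2553]
 [ 0.4818 -0.147   0.2558]
 [ 0.4794 -0.1466  0.2562]
 [ 0.487  -0.1471  0.2562]
 [ 0.4842 -0.1472  0.2563]
 [ 0.4808 -0.1472  0.2563]
 [ 0.4746 -0.1473  0.2565]
 [ 0.4846 -0.1473  0.2565]]
[[ 0.4856 -0.1468  0.2553]
 [ 0.4937 -0.1481  0.2945]
 [ 0.491  -0.1486  0.3069]
 [ 0.4922 -0.1523  0.325 ]
 [ 0.4898 -0.1539  0.3317]
 [ 0.4733 -0.1536  0.3365]
 [ 0.4749 -0.1517  0.3404]
 [ 0.4654 -0.1558  0.3464]
 [ 0.4966 -0.1569  0.3511]]
```

View pics/w8.png

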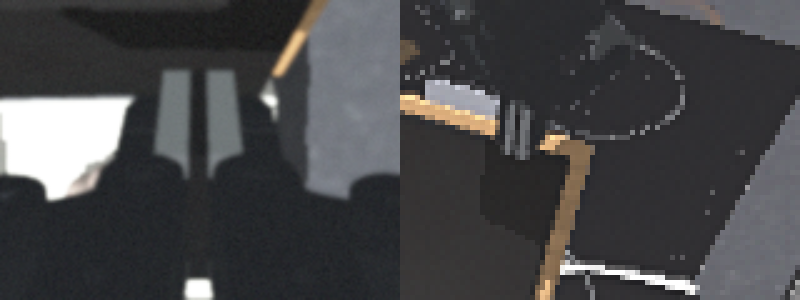

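Depth from both cameras puts the finger tips at z≈0.252 while the TCP reads 0.230. The tips end about 22 mm above the nominal TCP, so the finger passed over the lid's edge without touching it (lid still at 2.09). Going back up and around, then lower.

>>> move_arm([
  [0, 0, 2, 0],
  [0, -1, 1.5, 0],
  [0, -2.5, 0, 0],
  [0, -2.5, 0, 0],
  [0, -2.5, 0, 0],
  [0, -0.7, 0, 0],
  [0, 0, -2, 0],
  [0, 0, -2, 0],
  [0, 0, -2, 0],
  [0, 0, -0.6, 0],
  [0, 0, 0, 0],
  [0, 0, 0, 0],
])

```text
t: 14.37
eef_pos: [0.4814, -0.2283, 0.1997]
tcp_rot: [0.709, -0.705, 0.0, 0.0]
wrist_force: [1.2, 0.2, 0.2]
finger_gap: 0.001
```

>>> move_arm([
  [0, 1, 0, 0],
  [0, 1, 0, 0],
  [0, 0.9, 0, 0],
  [0, 0.8, 0, 0],
  [0, 0.8, 0.5, 0],
  [0, 0.8, 0.5, 0],
  [0, 0.8, 0.4, 0],
  [0, 0.8, 0.4, 0],
  [0, 0, 0, 0],
])

```text
t: 15.12
eef_pos: [0.4816, -0.1577, 0.2181]
tcp_rot: [0.709, -0.705, 0.001, -0.001]
wrist_force: [-0.3, -0.8, -0.2]
finger_gap: 0.001
```

```bash
python3 -c "
from h import *
print(lid(),r.read_state()['wrist_force'])"
```

```text
(1608, np.float64(1.9091900113705773)) [-0.6177803  -0.03781942  0.02087893]
```

The lid moves and follows the geometry (1.91 rad at y=-0.158, as computed). Continuing to about 1.4.

>>> move_arm([
  [0, 0.9, 0.3, 0],
  [0, 0.9, 0.3, 0],
  [0, 0.9, 0.3, 0],
  [0, 0.9, 0.2, 0],
  [0, 0.9, 0.2, 0],
  [0, 0.9, 0.1, 0],
  [0, 0.8, 0.1, 0],
  [0, 0.7, 0, 0],
  [0, 0.6, 0, 0],
  [0, 0.6, 0, 0],
  [0, 0, 0, 0],
])

```text
t: 16.08
eef_pos: [0.4811, -0.0768, 0.2316]
tcp_rot: [0.709, -0.705, -0.0, -0.0]
wrist_force: [-0.1, 0.4, -0.0]
finger_gap: -0.001
```

```bash
python3 -c "
from h import *
print(lid(),r.read_state()['wrist_force'])"
```

```text
(1271, np.float64(1.4270871168171375)) [-1.12696343 -0.38401936 -0.59351005]
```

>>> move_arm([
  [0, 0.4, 0, 0],
  [0, 0.4, -0.1, 0],
  [0, 0.4, -0.1, 0],
  [0, 0.4, 0, 0],
  [0, 0, 0, 0],
])

```text
t: 16.55
eef_pos: [0.4811, -0.0613, 0.2297]
tcp_rot: [0.709, -0.705, -0.0, -0.0]
wrist_force: [-0.1, -0.2, 0.5]
finger_gap: 0.001
```

```bash
python3 -c "
from h import *
print(lid(),r.read_state()['wrist_force'])"
```

```text
(1111, np.float64(1.3305895138089416)) [ 0.85142864  0.36481716 -0.48370312]
```

>>> move_arm([
  [0, 0.4, -0.1, 0],
  [0, 0.4, -0.1, 0],
  [0, 0.3, -0.1, 0],
  [0, 0, 0, 0],
  [0, 0, 0, 0],
])

```text
t: 17.02
eef_pos: [0.4811, -0.0507, 0.2267]
tcp_rot: [0.709, -0.705, -0.0, 0.0]
wrist_force: [-0.1, 0.5, -0.2]
finger_gap: 0.001
```

```bash
python3 -c "
from h import *
print(lid(),r.read_state()['wrist_force'])
g=cam('scene');cv2.imwrite('pics/l1.png',cv2.resize(g['pixels'][60:260,200:460],(780,600)))"
```

```text
(1034, np.float64(1.2599910852848835)) [0.83705518 0.15657587 0.02646797]
```

View pics/l1.png

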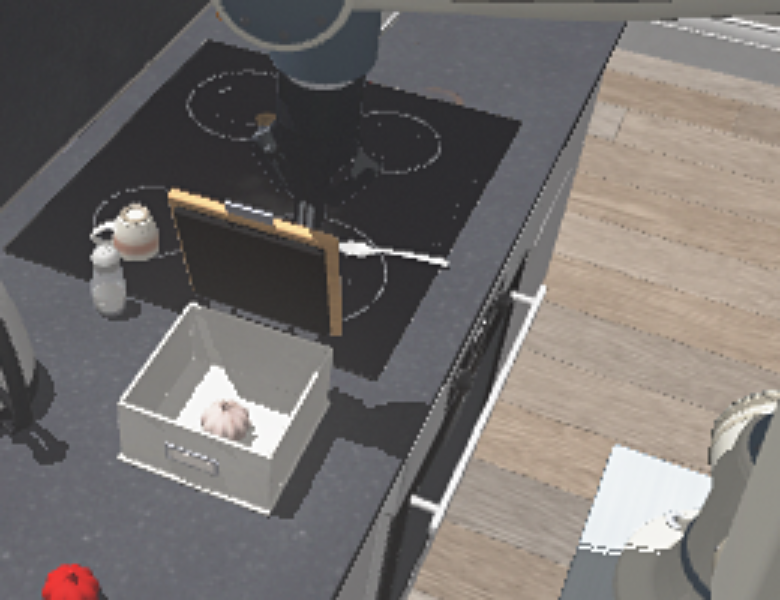

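The lid stands at 1.26 rad, edge tipped over the box, with the finger behind it. On in small steps, looking after each.

>>> move_arm([
  [0, 0.4, -0.2, 0],
  [0, 0.4, -0.2, 0],
  [0, 0, 0, 0],
  [0, 0, 0, 0],
])

```text
t: 17.45
eef_pos: [0.481, -0.0427, 0.2227]
tcp_rot: [0.709, -0.705, -0.0, 0.0]
wrist_force: [-0.1, -0.0, 0.6]
finger_gap: -0.001
```

```bash
python3 -c "
from h import *
print(lid(),r.read_state()['wrist_force'])"
```

```text
(832, np.float64(1.20593782625065)) [-0.30766759 -0.29646748  0.49818689]
```

>>> move_arm([
  [0, 0.4, -0.2, 0],
  [0, 0.4, -0.2, 0],
  [0, 0, 0, 0],
  [0, 0, 0, 0],
  [0, 0, 0, 0],
])

```text
t: 17.92
eef_pos: [0.4811, -0.0349, 0.2188]
tcp_rot: [0.709, -0.705, -0.0, 0.0]
wrist_force: [-0.6, -0.4, -1.2]
finger_gap: -0.001
```

```bash
python3 -c "
from h import *
print(lid(),r.read_state()['wrist_force'])"
```

```text
(774, np.float64(1.2817743421057743)) [-0.08528884  0.22407142 -0.07653166]
```

```bash
python3 -c "
from h import *
g=cam('scene');print(lid(g),r.read_state()['t']);cv2.imwrite('pics/l2.png',cv2.resize(g['pixels'][60:260,200:460],(780,600)))"
```

```text
(800, np.float64(1.29311477779979)) 18.0167
```

View pics/l2.png

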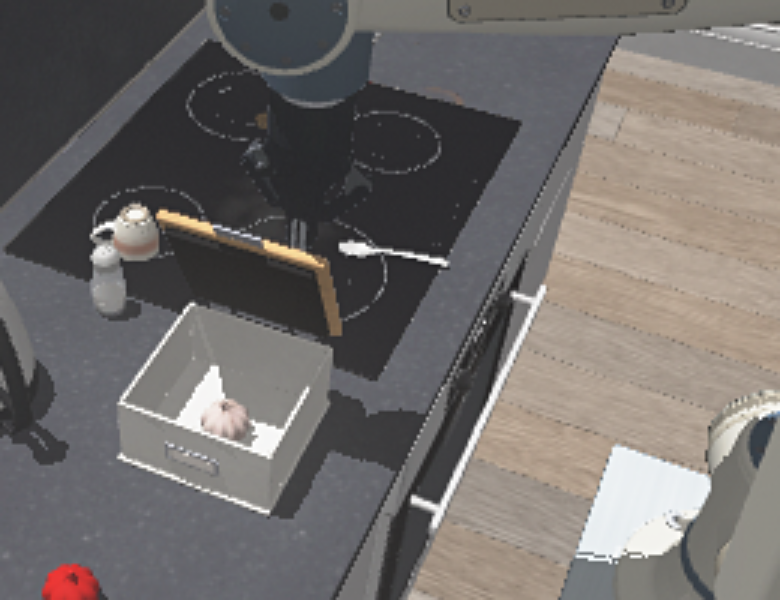

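The plane fit is spoilt here by the plug and shadow. From the tool position the lid is at about 1.14 rad, still resting by the finger. Two more small pushes.

>>> move_arm([
  [0, 0.4, -0.2, 0],
  [0, 0.3, -0.2, 0],
  [0, 0, 0, 0],
  [0, 0, 0, 0],
  [0, 0, 0, 0],
])

```text
t: 18.43
eef_pos: [0.4811, -0.028, 0.2149]
tcp_rot: [0.709, -0.705, 0.0, 0.0]
wrist_force: [-0.1, -0.1, -0.3]
finger_gap: -0.003
```

```bash
cat >> h.py <<'E'
def edge():
    g=cam('scene');c=cloud(g);p=g['pixels'].astype(int)
    m=(p[...,2]>150)&(p[...,2]-p[...,0]>50)&(c[...,2]>.1)&(c[...,2]<.32)&(c[...,0]>.42)&(c[...,0]<.64)&(c[...,1]<.14)&(c[...,1]>-.2)
    Q=c[m]; v=Q-[.5331,-.0736,.092]; D=v@np.array([.0247,-.9997,0]); rr=np.hypot(D,v[:,2])
    k=rr>.168; print('edge n',k.sum(),'angle',np.median(np.arctan2(v[k,2],-D[k])).round(3),'rmax',rr.max().round(3),r.read_state()['t'])
    return g
E
python3 -c "
from h import *
edge();edge();g=edge();cv2.imwrite('pics/l3.png',cv2.resize(g['pixels'][60:260,200:460],(520,400)))"
```

```text
edge n 154 angle 1.054 rmax 0.185 18.4833
edge n 158 angle 1.036 rmax 0.194 18.5333
edge n 158 angle 1.016 rmax 0.184 18.5833
```

View pics/l3.png

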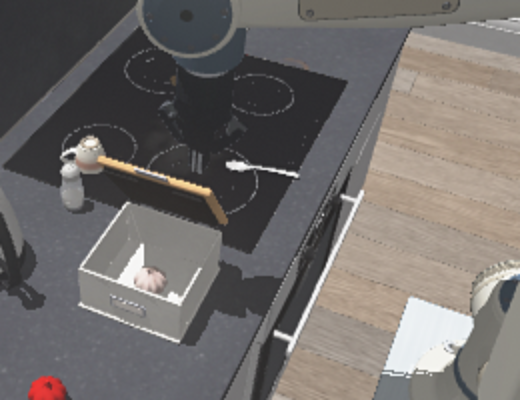

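The lid is falling on its own (1.054, then 1.036, then 1.016, with the finger still). I retract the hand up and back.

>>> move_arm([
  [0, -2.5, 1, 0],
  [0, -2.5, 1.5, 0],
  [0, -2, 1.5, 0],
  [0, 0, 1, 0],
  [0, 0, 0, 0],
  [0, 0, 0, 0],
  [0, 0, 0, 0],
  [0, 0, 0, 0],
  [0, 0, 0, 0],
  [0, 0, 0, 0],
])

```text
t: 19.42
eef_pos: [0.4809, -0.0976, 0.2644]
tcp_rot: [0.709, -0.705, -0.0, 0.0]
wrist_force: [0.4, 0.3, -0.2]
finger_gap: -0.0
```

```bash
python3 -c "
from h import *
edge();g=edge();cv2.imwrite('pics/l4.png',cv2.resize(g['pixels'][60:260,200:460],(520,400)))"
```

```text
edge n 207 angle 0.083 rmax 0.182 19.4667
edge n 222 angle 0.083 rmax 0.182 19.5167
```

View pics/l4.png

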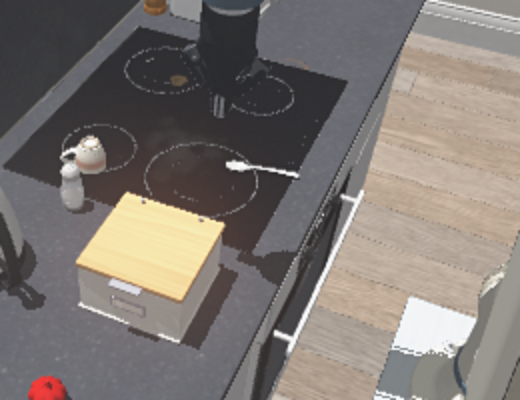

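```bash
python3 -c "
from h import *
g=cam('scene');c=cloud(g);p=g['pixels'].astype(int)
m=(c[...,2]>.1)&(c[...,2]<.125)&(abs(c[...,0]-.531)<.1)&(abs(c[...,1]-.0174)<.1)&(p[...,2]-p[...,0]>30)
Q=c[m];print(len(Q),np.median(Q,0),cv2.minAreaRect(Q[:,:2].astype(np.float32)),np.polyfit(Q[:,1],Q[:,2],1))"
```

```text
2389 [0.52452794 0.02634878 0.10681027] ((0.5291435718536377, 0.018356554210186005), (0.17603524029254913, 0.1798352301120758), 1.5768210887908936) [-0.00954802  0.10696449]
```

>>> move_arm([
  [0.5, 1.2, 0, 0],
  [0.5, 1.2, 0, 0],
  [0.5, 1.2, 0, 0],
  [0.5, 1.2, -1, 0],
  [0.5, 1.2, -2, 0],
  [0.5, 1.2, -2, 0],
  [0.5, 1.2, -2, 0],
  [0.5, 1.2, -2, 0],
  [0.5, 1.2, -2, 0],
  [0.5, 0.7, -1.5, 0],
  [0, 0, 0, 0],
  [0, 0, 0, 0],
])

```text
t: 20.57
eef_pos: [0.5306, 0.0177, 0.1388]
tcp_rot: [0.71, -0.705, -0.001, 0.001]
wrist_force: [1.1, -0.3, 0.7]
finger_gap: -0.003
```

The lid is down and proud (top at 0.107, middle at (0.529, 0.018)). I approach it carefully.

>>> move_arm([
  [0, 0, -0.9, 0],
  [0, 0, -0.9, 0],
  [0, 0, -0.7, 0],
  [0, 0, -0.2, 0],
  [0, 0, 0, 0],
  [0, 0, 0, 0],
])

```text
t: 21.07
eef_pos: [0.5312, 0.0167, 0.1131]
tcp_rot: [0.709, -0.705, 0.0, -0.0]
wrist_force: [-0.8, -0.7, 0.2]
finger_gap: 0.003
```

>>> move_arm([
  [0, 0, -0.2, 0],
  [0, 0, -0.2, 0],
  [0, 0, -0.2, 0],
  [0, 0, -0.2, 0],
  [0, 0, 0, 0],
])

```text
t: 21.48
eef_pos: [0.5308, 0.017, 0.1044]
tcp_rot: [0.709, -0.705, -0.0, 0.0]
wrist_force: [-0.4, 0.0, -0.5]
finger_gap: 0.002
```

Run:
```python
from h import *
s=r.read_state();g=cam('scene');c=cloud(g);P=s['eef_pos'];print(P,s['wrist_force'])
m=(abs(c[...,0]-P[0])<.02)&(abs(c[...,1]-P[1])<.02)&(g['pixels'].max(-1)<90)&(c[...,2]<.25)
print(np.sort(c[m][:,2])[:10])
cv2.imwrite('pics/p1.png',cv2.resize(g['pixels'][100:260,200:400],(600,480)))
```

```text
[0.53081678 0.0169782  0.10435465] [-0.40525132  0.04330781 -0.53655635]
[0.13018676 0.13095559 0.13462632 0.13586877 0.13688229 0.13784295
 0.13804237 0.13895309 0.13985979 0.14001805]
```

View pics/p1.png

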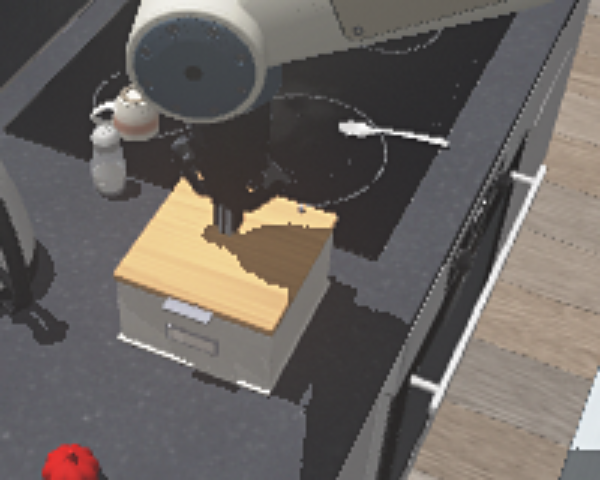

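The finger tips are still about 20 mm above the lid. The shadow meets the fingers near (225,235), around the middle. Coming down in fine steps.

>>> move_arm([
  [0, 0, -0.3, 0],
  [0, 0, -0.3, 0],
  [0, 0, -0.3, 0],
  [0, 0, -0.2, 0],
  [0, 0, -0.2, 0],
  [0, 0, 0, 0],
])

```text
t: 22.03
eef_pos: [0.5308, 0.0169, 0.0913]
tcp_rot: [0.709, -0.705, -0.0, 0.0]
wrist_force: [0.2, -0.1, -0.2]
finger_gap: 0.004
```

>>> move_arm([
  [0, 0, -0.1, 0],
  [0, 0, -0.1, 0],
  [0, 0, -0.1, 0],
  [0, 0, 0, 0],
])

```text
t: 22.37
eef_pos: [0.531, 0.017, 0.0887]
tcp_rot: [0.709, -0.705, -0.0, 0.0]
wrist_force: [-0.1, -0.1, 0.4]
finger_gap: -0.003
```

>>> move_arm([
  [0, 0, -0.1, 0],
  [0, 0, -0.1, 0],
  [0, 0, 0, 0],
])

```text
t: 22.62
eef_pos: [0.531, 0.017, 0.0867]
tcp_rot: [0.709, -0.705, -0.0, 0.0]
wrist_force: [-0.1, -0.8, -0.3]
finger_gap: 0.001
```

>>> move_arm([
  [0, 0, -0.1, 0],
  [0, 0, -0.1, 0],
  [0, 0, 0, 0],
])

```text
t: 22.87
eef_pos: [0.5312, 0.017, 0.0849]
tcp_rot: [0.709, -0.705, 0.0, -0.0]
wrist_force: [-0.6, 0.1, 1.1]
finger_gap: 0.0
```

>>> move_arm([
  [0, 0, -0.1, 0],
  [0, 0, 0, 0],
])

```text
t: 23.03
eef_pos: [0.5314, 0.0171, 0.0842]
tcp_rot: [0.709, -0.705, 0.0, -0.0]
wrist_force: [-0.6, 0.9, 4.0]
finger_gap: 0.006
```

>>> move_arm([
  [0, 0, -0.1, 0],
  [0, 0, 0, 0],
])

```text
t: 23.2
eef_pos: [0.5313, 0.0171, 0.0831]
tcp_rot: [0.709, -0.705, 0.0, -0.0]
wrist_force: [0.1, 1.2, 3.1]
finger_gap: -0.003
```

>>> move_arm([
  [0, 0, -0.1, 0],
  [0, 0, 0, 0],
])

```text
t: 23.37
eef_pos: [0.5313, 0.0171, 0.0819]
tcp_rot: [0.709, -0.705, 0.0, -0.0]
wrist_force: [0.0, 1.2, 3.7]
finger_gap: -0.001
```

>>> move_arm([
  [0, 0, -0.1, 0],
  [0, 0, 0, 0],
])

```text
t: 23.53
eef_pos: [0.5312, 0.017, 0.0808]
tcp_rot: [0.709, -0.705, 0.0, -0.0]
wrist_force: [-0.3, 0.4, 2.6]
finger_gap: -0.001
```

>>> move_arm([
  [0, 0, -0.05, 0],
  [0, 0, 0, 0],
])

```text
t: 23.7
eef_pos: [0.5312, 0.017, 0.0803]
tcp_rot: [0.709, -0.705, 0.0, -0.0]
wrist_force: [-0.5, 1.2, 3.3]
finger_gap: -0.001
```

```bash
python3 -c "
from h import *
for i in range(3):
  s=r.read_state();print(s['t'],s['wrist_force'].round(2))
  g=cam('scene');c=cloud(g);p=g['pixels'].astype(int)
  m=(c[...,2]>.095)&(c[...,2]<.125)&(abs(c[...,0]-.531)<.08)&(abs(c[...,1]-.0174)<.08)&(p[...,2]-p[...,0]>30)
  Q=c[m];A=np.c_[Q[:,:2]-[.531,.0174],np.ones(len(Q))];print(len(Q),np.median(Q[:,2]),np.linalg.lstsq(A,Q[:,2],rcond=None)[0].round(4))
cv2.imwrite('pics/p2.png',cv2.resize(g['pixels'][140:260,220:380],(800,600)))
"
```

```text
23.7 [-0.48  1.16  3.32]
1537 0.1025746914941013 [-0.0005 -0.012   0.1028]
23.75 [0.6  0.54 3.52]
1531 0.10256060814956977 [ 0.0014 -0.0104  0.1027]
23.8 [-0.56  0.46  2.7 ]
1525 0.1024970638414443 [ 0.0011 -0.0115  0.1027]
```

View pics/p2.png

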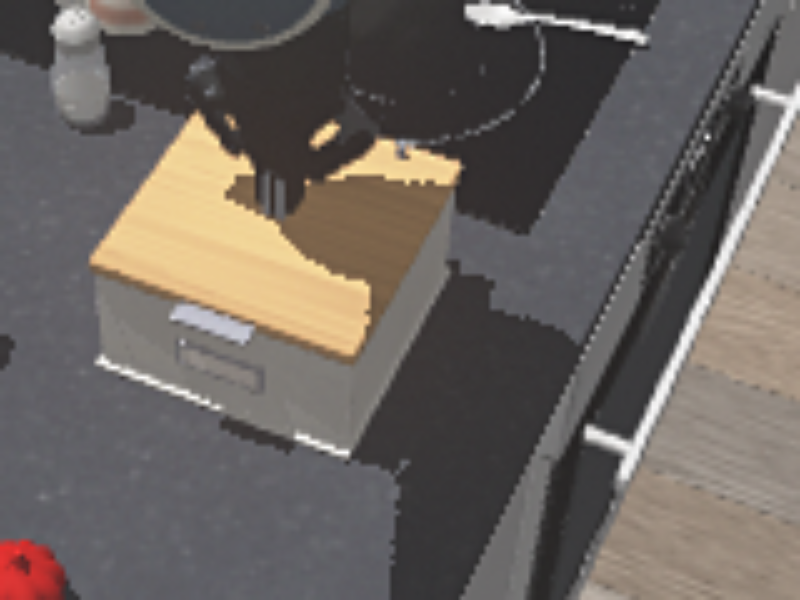

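The lid has moved from 0.107 to 0.1025 at about 3 N from the tool (its own weight adds about 4 N). Continuing in half-millimetre steps to the stop.

>>> move_arm([
  [0, 0, -0.05, 0],
  [0, 0, 0, 0],
])

```text
t: 24.02
eef_pos: [0.5312, 0.017, 0.0798]
tcp_rot: [0.709, -0.705, -0.0, -0.0]
wrist_force: [0.5, 1.0, 3.8]
finger_gap: -0.004
```

>>> move_arm([
  [0, 0, -0.05, 0],
  [0, 0, 0, 0],
])

```text
t: 24.18
eef_pos: [0.5312, 0.017, 0.0793]
tcp_rot: [0.709, -0.705, 0.0, -0.0]
wrist_force: [-0.2, 0.7, 3.5]
finger_gap: 0.004
```

>>> move_arm([
  [0, 0, -0.03, 0],
  [0, 0, 0, 0],
])

```text
t: 24.35
eef_pos: [0.5311, 0.017, 0.0791]
tcp_rot: [0.709, -0.705, -0.0, -0.0]
wrist_force: [-0.2, 2.2, 3.0]
finger_gap: 0.001
```

>>> move_arm([
  [0, 0, -0.03, 0],
  [0, 0, 0, 0],
])

```text
t: 24.52
eef_pos: [0.5312, 0.017, 0.0788]
tcp_rot: [0.709, -0.705, 0.0, -0.0]
wrist_force: [-0.6, 1.4, 3.2]
finger_gap: -0.003
```

>>> move_arm([
  [0, 0, -0.03, 0],
  [0, 0, 0, 0],
])

```text
t: 24.68
eef_pos: [0.5312, 0.0171, 0.0786]
tcp_rot: [0.709, -0.705, 0.0, -0.0]
wrist_force: [-0.2, 2.0, 4.6]
finger_gap: 0.002
```

>>> move_arm([
  [0, 0, -0.03, 0],
  [0, 0, 0, 0],
])

```text
t: 24.85
eef_pos: [0.5313, 0.0171, 0.0783]
tcp_rot: [0.709, -0.705, 0.0, -0.0]
wrist_force: [-0.0, 1.7, 5.2]
finger_gap: 0.002
```

Force is beginning to rise, so I am close to the stop.

>>> move_arm([
  [0, 0, -0.03, 0],
  [0, 0, 0, 0],
])

```text
t: 25.02
eef_pos: [0.5313, 0.0171, 0.0781]
tcp_rot: [0.709, -0.705, 0.0, -0.0]
wrist_force: [-1.0, 2.4, 5.5]
finger_gap: -0.0
```

>>> move_arm([
  [0, 0, -0.03, 0],
  [0, 0, 0, 0],
])

```text
t: 25.18
eef_pos: [0.5314, 0.0171, 0.078]
tcp_rot: [0.709, -0.705, 0.0, -0.0]
wrist_force: [-1.1, 2.2, 5.6]
finger_gap: -0.001
```

>>> move_arm([
  [0, 0, -0.03, 0],
  [0, 0, 0, 0],
])

```text
t: 25.35
eef_pos: [0.5314, 0.0171, 0.0778]
tcp_rot: [0.709, -0.705, 0.0, -0.0]
wrist_force: [-1.0, 1.9, 6.7]
finger_gap: -0.003
```

>>> move_arm([
  [0, 0, -0.05, 0],
  [0, 0, -0.05, 0],
  [0, 0, 0, 0],
])

```text
t: 25.6
eef_pos: [0.5317, 0.0172, 0.0771]
tcp_rot: [0.709, -0.705, 0.0, -0.001]
wrist_force: [-0.4, 3.0, 9.2]
finger_gap: -0.0
```

>>> move_arm([
  [0, 0, -0.05, 0],
  [0, 0, 0, 0],
])

```text
t: 25.77
eef_pos: [0.5317, 0.0172, 0.0768]
tcp_rot: [0.709, -0.705, 0.001, -0.001]
wrist_force: [-1.7, 3.2, 9.3]
finger_gap: 0.0
```

>>> move_arm([
  [0, 0, -0.05, 0],
  [0, 0, 0, 0],
])

```text
t: 25.93
eef_pos: [0.5318, 0.0172, 0.0765]
tcp_rot: [0.709, -0.705, 0.001, -0.001]
wrist_force: [-2.3, 2.6, 9.7]
finger_gap: 0.0
```

>>> move_arm([
  [0, 0, -0.06, 0],
  [0, 0, -0.06, 0],
  [0, 0, 0, 0],
])

```text
t: 26.18
eef_pos: [0.5321, 0.0173, 0.0757]
tcp_rot: [0.709, -0.705, 0.001, -0.001]
wrist_force: [-2.5, 4.1, 13.3]
finger_gap: 0.003
```

>>> move_arm([
  [0, 0, -0.06, 0],
  [0, 0, 0, 0],
])

```text
t: 26.35
eef_pos: [0.5322, 0.0173, 0.0754]
tcp_rot: [0.709, -0.705, 0.001, -0.001]
wrist_force: [-3.6, 2.9, 14.8]
finger_gap: -0.0
```

```bash
cat >> h.py <<'E'
def lidz():
  s=r.read_state()
  g=cam('scene');c=cloud(g);p=g['pixels'].astype(int)
  m=(c[...,2]>.09)&(c[...,2]<.125)&(abs(c[...,0]-.531)<.08)&(abs(c[...,1]-.0174)<.08)&(p[...,2]-p[...,0]>30)
  Q=c[m];A=np.c_[Q[:,:2]-[.531,.0174],np.ones(len(Q))];print(s['t'],s['wrist_force'].round(2),len(Q),np.median(Q[:,2]),np.linalg.lstsq(A,Q[:,2],rcond=None)[0].round(4))
E
python3 -c "
from h import *
lidz()"
```

```text
26.35 [-3.59  2.93 14.75] 1539 0.09874446485248328 [ 0.0005 -0.0287  0.0994]
```

Force is 14.8 N and the lid height is about 0.099–0.100, against 0.107 when proud. Holding for a bit over a second.

>>> move_arm([
  [0, 0, -0.01, 0],
  [0, 0, 0, 0],
  [0, 0, 0, 0],
  [0, 0, 0, 0],
])

```text
t: 26.73
eef_pos: [0.5322, 0.0173, 0.0754]
tcp_rot: [0.709, -0.705, 0.001, -0.001]
wrist_force: [-2.6, 3.2, 14.9]
finger_gap: -0.004
```

>>> move_arm([
  [0, 0, 0, 0],
  [0, 0, 0, 0],
  [0, 0, 0, 0],
  [0, 0, 0, 0],
  [0, 0, 0, 0],
  [0, 0, 0, 0],
  [0, 0, 0, 0],
  [0, 0, 0, 0],
  [0, 0, 0, 0],
  [0, 0, 0, 0],
])

```text
t: 27.57
eef_pos: [0.5322, 0.0173, 0.0754]
tcp_rot: [0.709, -0.705, 0.001, -0.001]
wrist_force: [-2.9, 3.4, 13.9]
finger_gap: 0.004
```

```bash
python3 -c "
from h import *
lidz()"
```

```text
27.5667 [-2.89  3.41 13.91] 1540 0.09891079764931918 [-0.     -0.0317  0.0995]
```

Held for 1.4 s at 14–15 N. I let go straight up and measure.

>>> move_arm([
  [0, 0, 0.3, 0],
  [0, 0, 0.5, 0],
  [0, 0, 1, 0],
  [0, 0, 2, 0],
  [0, 0, 3, 0],
  [0, 0, 3, 0],
  [0, -2, 3, 0],
  [0, -3, 2, 0],
  [0, -3, 0, 0],
  [0, -3, 0, 0],
  [0, -3, 0, 0],
  [0, -3, 0, 0],
])

```text
t: 28.62
eef_pos: [0.5303, -0.1545, 0.2212]
tcp_rot: [0.709, -0.705, -0.001, 0.0]
wrist_force: [0.1, 1.1, 0.4]
finger_gap: -0.005
```

```bash
python3 -c "
from h import *
lidz();edge()
g=cam('scene');t=cam('top');cv2.imwrite('pics/e1.png',np.hstack([cv2.resize(g['pixels'],(400,300)),cv2.resize(t['pixels'],(400,300))]))
cv2.imwrite('pics/e2.png',cv2.resize(g['pixels'][140:240,220:353],(798,600)))
c=cloud(t);p=t['pixels'].astype(int)
m=(c[...,2]>.09)&(c[...,2]<.125)&(abs(c[...,0]-.531)<.08)&(abs(c[...,1]-.0174)<.08)
Q=c[m];A=np.c_[Q[:,:2]-[.531,.0174],np.ones(len(Q))];print('top',len(Q),np.median(Q[:,2]),np.linalg.lstsq(A,Q[:,2],rcond=None)[0].round(4))
"
```

```text
28.6167 [0.07 1.07 0.35] 1931 0.10153966656472307 [ 0.0018 -0.0093  0.1015]
edge n 135 angle 0.056 rmax 0.182 28.7167
top 815 0.10197907595505501 [-0.0013 -0.0114  0.1026]
```

View pics/e1.png

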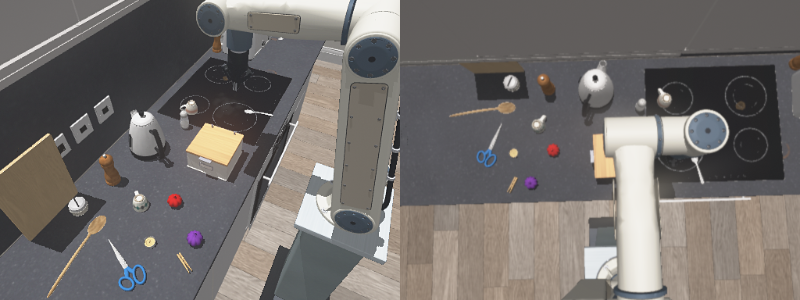

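View pics/e2.png

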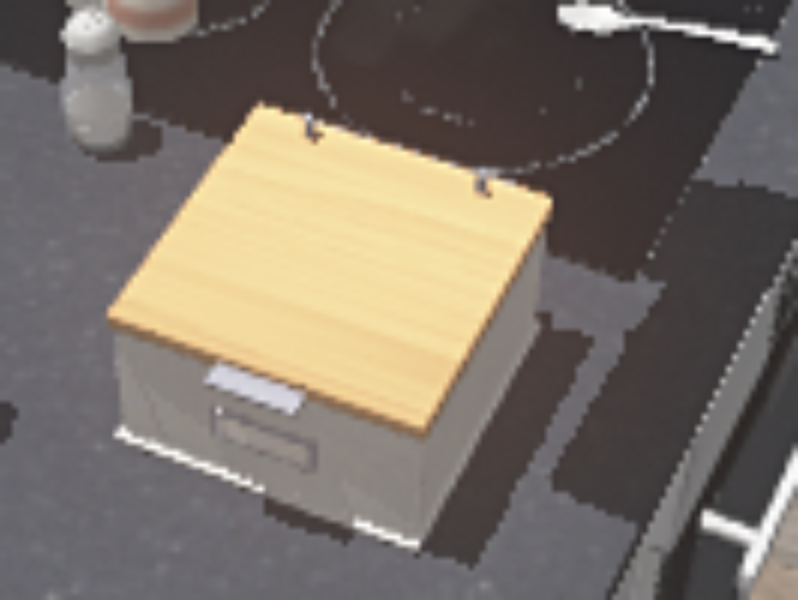

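Run:
```python
from h import *
import pickle
S=pickle.load(open('scene.pkl','rb'));c0=cloud(S)
m=(c0[...,2]>.08)&(c0[...,2]<.096)&(abs(c0[...,0]-.531)<.09)&(c0[...,1]>-.06)&(c0[...,1]<.11)
d=np.hypot
Q=c0[m];k=(abs(Q[:,0]-.531)>.0805)|(Q[:,1]>.098);print('scene rim z (90):',np.percentile(Q[k][:,2],[50,80,95]))
g=cam('scene');c1=cloud(g)
for n,(u,v) in dict(spoon=(530,228),mug=(383,212),mill=(369,238),red=(349,402),purple=(390,477),peg=(368,524),candle=(300,485)).items():
    u=int(u*.64);v=int(v*.64);a=S['pixels'][v-12:v+13,u-14:u+15].astype(int);b=g['pixels'][v-12:v+13,u-14:u+15].astype(int)
    print(n,'mean pix diff',abs(a-b).mean().round(1))
lidz()
```

```text
scene rim z (90): [0.08821625 0.09005368 0.09199917]
spoon mean pix diff 2.5
mug mean pix diff 4.4
mill mean pix diff 5.9
red mean pix diff 4.4
purple mean pix diff 4.3
peg mean pix diff 4.4
candle mean pix diff 4.4
28.8667 [-0.77 -0.47 -0.22] 1909 0.10142624810700047 [ 0.0014 -0.0064  0.1015]
```

```bash
python3 -c "
from h import *
print(r.job_done())"
```

```text
the job is handed in; nothing more can be done
None
```

The garlic is in the box and the lid is closed and pressed home. I handed the job in at about 29 s of the 72 s allowed.

- **Garlic:** The first grasp was too high and the bulb slipped out, but it stayed standing in place. A second grasp about 7 mm lower held, and I set it down inside the box. The wrist camera showed it there before the lid closed.
- **Lid swing:** My first pass went over the lid's edge without touching it, because both cameras show the finger tips about 22 mm above the nominal TCP. I went around and pushed again from lower down. At about 1.05 rad the lid was falling by itself while the finger stood still. I pulled the hand back, and the lid came down freely.
- **Pressing:** I pressed on the middle of the lid. It slid in at only about 3 N on the wrist sensor, less than the 7 N given; I put the difference down to the lid's own weight. At the stop I held 14–15 N for about 1.4 s. The highest reading was 14.9 N.
- **Final checks:**
  - The lid top measured 0.107 m before pressing. After release it read 0.1015 m (scene camera) and about 0.1025 m (top camera), against 0.102 m for fully home.
  - Under load the lid tilted about 1 to 1.5 degrees, and it levelled again on release.
  - The spoon, mug, salt mill, red and purple bulbs, peg and candle showed no visible shift in the scene camera.
  - The robot was clear of everything at hand-in.

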